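Shift the gear selector through its H-gate to the stud slot

ROBOT

A 7-joint arm with a two-finger parallel gripper is mounted at the origin on the work surface. World frame = base frame: x ahead of the robot, y to its left, z up, the work surface at z = 0. Lengths are in m, angles in rad, forces in N, time in s.
With the tool pointing down it reaches from about 0.425 to 0.875 m from the base axis. Payload 4.7 kg.
Tool frame: the origin (TCP) lies midway between the tips of the shut fingers; the grasp point (between the pads) lies 19 mm behind it; z points along the fingers, x is the direction in which the jaws open and shut, and the axes are right-handed (so a half turn about z gives the same grasp; the last joint's range is limited). The gripper opens to 87 mm and grips with 3 to 60 N. Pads are 19 mm wide; open, the fingers measure 117 mm over their backs; the gripper's body (75 mm by 190 mm) begins 51 mm behind the grasp point.
Start: joints at [-1.109, 0.321, -0.07, 1.45, 0.023, 1.371, -0.057], TCP at [0.281, 0.586, 0.223] pointing down, gripper open.
Joint ranges: [-2.86, 2.86], [-0.3, 2.09], [-1.38, 1.24], [0.06, 2.45], [-1.56, 4.7], [0.09, 2.05], [-2.69, 2.69]. Speed limits (rad/s): [2.57, 2.57, 3.14, 3.14, 3.14, 3.14, 3.14].

INTERFACE

Orientations are given as a rotation vector (axis times angle).
In Python, from bench import get_state, eyes, ticket gives the robot as it stands.
- The arm moves only by the tool carry_out, never from a script. Its argument "motion" is a list of rows, each a list of 2 entries, a list of its own where there are three numbers: the shift along the world's x, y, z in m, then the turn about the world's z in rad. A call has 1 to 20 rows; each row is the pose to reach, as a shift and turn from the pose commanded when the call began; what a row does not reach only later rows make up. A row lasts 1/10 s, in which the tool goes at most 50 mm and 8.59 degrees, less where a joint would pass 70% of its speed; a pose out of reach is approached as far as the arm can. A call with a gripper value outside its range is refused whole. "grip" is the gripper command: -1 is fully open, 1 is shut, values between are in proportion, set as the call begins (left out, the last holds). The fingers move at their own pace and stop on an object; "squeeze" is the grip in N (left out, the last holds). Time passes only in rows, so rows that repeat a pose let the fingers close. It gives the time, the measured TCP pose, the force and the opening at its end, in the units of the state.
- get_state(): the state, without advancing time (a new reading comes with each control period).
- eyes.get_image(name): name is "scene" or "side" or "wrist"; returns a dict with "pixels" (480x640x3 uint8, blue, green, red), "mtx" (3x3 intrinsics, pixels), "dist_coeffs" ([k1, k2, p1, p2, k3] as OpenCV has them; the pictures are not rectified), "extrinsics" (4x4, takes a point from camera to world coordinates). Camera axes: x right, y down, z forward; pixel columns grow to the right and rows downward; lengths in m; the calibration is good to about 2 mm. A picture is of the moment at which its call begins. There is no depth.
- ticket.close_job(): hands the job in, once; it reports no verdict.
The state is a dict: "time": time; "joint_positions": joint angles; "qd": joint speeds; "joint_torque": joint torques, N m; "position": TCP position; "tool_rot": TCP orientation; "ft_force": force on the tool from outside, world axes, zero at the start; "torque": the same for the moment, N m; "grip_width": opening from 0.0 (shut) to 1.0 (fully open).
Only numpy, scipy, OpenCV 4.12 (cv2) and the standard library are available. Lean on these libraries where they do the work, as an engineer would, in place of code of your own. Each camera call takes 0.05 s, during which the arm holds its last target. There are 200 camera calls.

TASK

On the bench stands a gear selector: a lever with a ball knob that runs in an H-shaped gate. With the outside of the closed fingers, push the lever along the gate from the left-hand track (left as seen from the robot), across the neutral channel, and fully home into the right-hand slot that is marked by the round domed stud (not the one marked by the straight bar), and leave it there. Do not pinch the lever, force it or run it into the bar's slot on the way, and leave the loose parts and tools around it where they are.

Things in the scene. Friction and masses are not known exactly. Their poses are not given: they have to be found in the camera images.
- selector: Gear selector, fixed to the bench: blue box 160 (x) by 150 (y) mm with feet to x = +-100 mm and a steel top plate (8 mm thick, upper face 90 mm above the bench) with an H-shaped gate. Origin: centre of its underside, on the bench; z up; at yaw 0 its x points away from the robot and y to the robot's left (yaw within +-0.5 rad). The lever pivots both ways about (0, 0, 15 mm).
- gate (a point): Middle of the H-gate, on the plate's upper face; axes as the selector's. Two tracks along x, centred at y = +16 (left) and -16 mm (right), 16 mm wide, reach x = +-30 mm; a 22 mm wide neutral channel along y joins them at x = 0. The lever's 10 mm rod is stopped by the gate's edges. Square pads mark the left track's ends; stud and bar mark the right's. The lever starts anywhere along the left track.
- knob (a point): Centre of the lever's black ball knob, 36 mm across, 170 mm up the rod from the pivot (185 mm above the bench when upright, 173 to 182 mm in the tracks). z points up the rod; a 16 mm collar lies 13 to 27 mm below. About 2.5 N at the knob moves the lever; no spring: it stays where it is left.
- shift (a joint): Lean of the lever along the selector's x, rad: positive = towards +x, 0 = upright. Stops at -0.30 and +0.30, which are the ends of the slots (knob about 50 mm from the middle). The lever can cross between the tracks only while this is within about +-0.07.
- cross (a joint): Lean of the lever along the selector's y, rad: positive = towards +y. In the left track +0.19 to +0.25 (knob about 37 mm left of the middle), in the right track -0.25 to -0.19. The gate's outer edge stops it at about 0.25.
- stud_mark (a point): The round domed stud, dark steel, 30 mm across and 15 mm high, fixed on the selector's top plate; the point is the centre of its foot. It lies just beyond the end of the wanted slot: at selector x = +55 or -55 mm, y = -21 mm.
- bar_mark (a point): The straight bar, dark steel, 12 by 44 mm, 10 mm high (long along the selector's y), fixed beyond the end of the other right-hand slot; the point is the centre of its foot.
- bearing: Loose ball bearing, ring 22 mm across, 7 mm high, lying on the selector's top plate left of the gate; origin at its underside. Leave alone.
- nut: Loose bright steel hexagon nut, 20 mm across, 9 mm high, lying on the selector's top plate right of the gate; origin at its underside. Leave alone.
- tube: Loose blue square tube 200 by 40 by 40 mm lying left of the selector; origin at the centre of its underside, x along it. Leave alone.
- screwdriver: Loose screwdriver lying right of the selector, x along it. Leave alone.
- wrench: Loose wrench lying beyond the selector, x along it. Leave alone.
- phone: Phone in a black case, 75 by 150 by 10 mm, lying on the robot's side of the selector; origin at the centre of its underside. Leave alone.
Things that resemble listed ones, but are neither listed nor needed, are in the scene too. What is shaped like the selector but brown or orange is not meant.

How it is judged:
By the outcome, as a careful person would: the job done as asked, in the order asked, and still so for the second after the job is handed in, with the robot touching nothing.
It also fails if it takes over 56 s, if anything falls off the work surface, if the arm or the gripper's body presses on something with over 40 N, if the wrist force passes 120 N, or if a joint passes its speed limit or range.

## Working session

There is one attempt and no reset: what is moved stays moved. The work goes in short steps, Python scripts to look and compute and a tool call to move; the robot and the scene stay as the last step left them, time stands still between calls to the robot, and variables do not carry over. Pictures are saved under pics/ and viewed, about 8 in all and at most 12, crops included, and the job is handed in when it is done.

Besides the shell and the picture viewer there is one more tool, called after "Call:" as a command line: name --argument value ..., lists and objects as JSON in quotes. carry_out: Moves the arm, as the interface text tells. Its arguments: {"type":"object","properties":{"motion":{"type":"array","items":{"type":"array"}},"grip":{"type":"number"},"squeeze":{"type":"number"}},"required":["motion"]}

```bash
mkdir -p pics; cat > h.py <<'E'
import numpy as np, cv2
from bench import get_state, eyes, ticket
def shot(name, fn=None):
    d=eyes.get_image(name); d={k:np.array(v) for k,v in d.items()}
    if fn: cv2.imwrite('pics/'+fn,d['pixels'])
    np.savez('pics/'+name+'.npz',**d); return d
def load(name): return dict(np.load('pics/'+name+'.npz'))
def ray(d,uv):
    p=cv2.undistortPoints(np.array([[uv]],float),d['mtx'],d['dist_coeffs'])[0,0]
    T=d['extrinsics']; r=T[:3,:3]@[p[0],p[1],1]; return T[:3,3],r/np.linalg.norm(r)
def onz(d,uv,z):
    o,r=ray(d,uv); return o+r*(z-o[2])/r[2]
def proj(d,P):
    T=np.linalg.inv(d['extrinsics']); rv=cv2.Rodrigues(T[:3,:3])[0]
    return cv2.projectPoints(np.array(P,float).reshape(-1,3),rv,T[:3,3],d['mtx'],d['dist_coeffs'])[0][:,0]
def meet(d1,u1,d2,u2):
    a,r=ray(d1,u1);b,s=ray(d2,u2)
    t=np.linalg.lstsq(np.c_[r,-s],b-a,rcond=None)[0]
    p,q=a+r*t[0],b+s*t[1]; return (p+q)/2,np.linalg.norm(p-q)
E
python3 - <<'E'
from h import *
for n in('scene','side'):
    d=shot(n,n+'0.png'); print(n,d['extrinsics'][:3,3].round(3),d['extrinsics'][:3,2].round(2))
s=get_state(); print(s)
E
```

```text
scene [ 0.973 -0.066  0.75 ] [-0.6   0.12 -0.79]
side [ 0.447 -0.797  0.97 ] [ 0.04  0.68 -0.73]
{'time': 0.1, 'joint_positions': array([-1.10890822,  0.32173966, -0.07005573,  1.45157752,  0.0225881 ,
        1.37081194, -0.05690666]), 'qd': array([-0.00028538, -0.00173027,  0.00032599, -0.0027099 ,  0.00072964,
       -0.00044766, -0.00128511]), 'joint_torque': array([-2.61452160e-04, -4.92571056e+01, -4.06085690e-01, -3.13397598e+01,
       -6.41891873e-02,  3.94086353e-02,  6.74496960e-05]), 'position': array([0.28126747, 0.58542583, 0.22156434]), 'tool_rot': array([ 2.65836917e+00,  1.67222359e+00, -2.24549089e-03]), 'ft_force': array([ 0.80296096, -0.42198423, -0.40146924]), 'torque': array([0.00742342, 0.02593506, 0.02755426]), 'grip_width': 1.0002868672679508}
```

View pics/scene0.png

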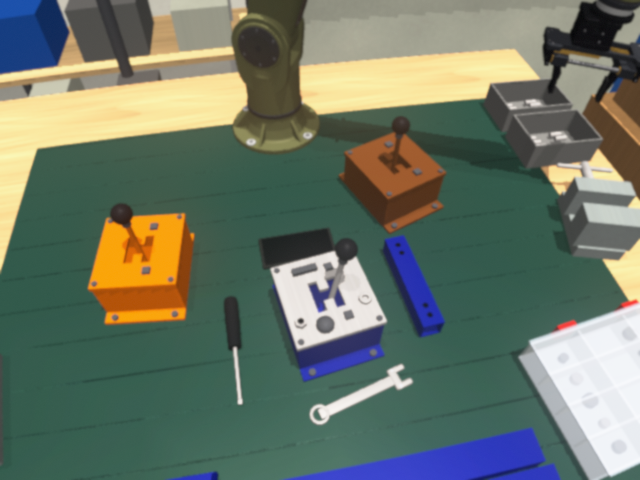

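View pics/side0.png

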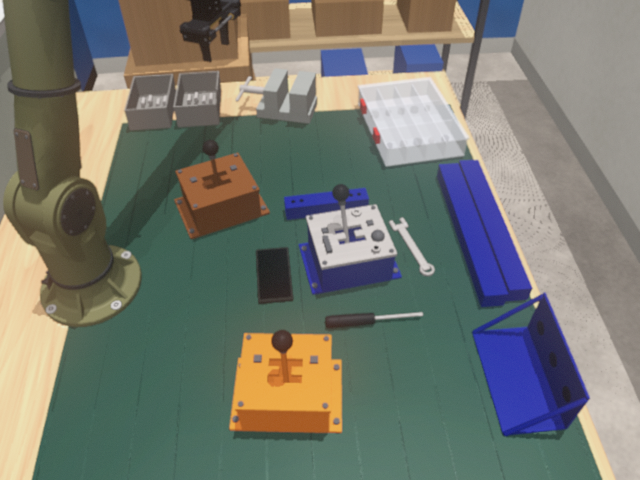

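Scene view: three lever boxes are in view: orange (145,265), brown (393,180) and the blue one with a white plate (325,300). Only the blue one fits. Its dark dome is near (325,324) on the far side, with the bar at (303,268) on the robot's side. I'll confirm in one enlarged crop.

```bash
python3 - <<'E'
from h import *
a=load('scene')['pixels'][225:385,255:395]; b=load('side')['pixels'][175:300,290:410]
a=cv2.resize(a,(420,480),interpolation=cv2.INTER_CUBIC); b=cv2.resize(b,(380,396),interpolation=cv2.INTER_CUBIC)
c=np.zeros((480,800,3),np.uint8); c[:,:420]=a; c[:396,420:]=b; cv2.imwrite('pics/crop0.png',c)
for n,(x0,x1,y0,y1) in dict(scene=(320,370,230,270),side=(325,355,178,206)).items():
    d=load(n); g=d['pixels'].max(2); m=((g<75)).astype(np.uint8)*255; mm=np.zeros_like(m); mm[y0:y1,x0:x1]=m[y0:y1,x0:x1]
    cs,_=cv2.findContours(mm,0,1); k=max(cs,key=cv2.contourArea); print(n,cv2.minEnclosingCircle(k),cv2.contourArea(k))
    # plate corners
    p=d['pixels'].astype(int); w=((p.min(2)>140)&(p.max(2)-p.min(2)<40)).astype(np.uint8)*255
    r=np.zeros_like(w)
    X=(262,392,235,365) if n=='scene' else (300,400,195,275)
    r[X[2]:X[3],X[0]:X[1]]=w[X[2]:X[3],X[0]:X[1]]
    cs,_=cv2.findContours(r,0,1); k=max(cs,key=cv2.contourArea)
    q=cv2.approxPolyDP(cv2.convexHull(k),6,True)[:,0]; print(q.tolist())
    for u in q: print(onz(d,u,.09).round(4))
E
```

```text
scene ((338.0, 242.0), 21.633407592773438) 638.0
[[356, 257], [386, 321], [298, 349], [271, 268], [332, 251]]
[0.507  0.0872 0.09  ]
[0.6401 0.1058 0.09  ]
[ 0.6628 -0.0406  0.09  ]
[ 0.504  -0.0636  0.09  ]
[0.4864 0.048  0.09  ]
side ((341.36956787109375, 192.2608642578125), 9.054780006408691) 190.0
[[375, 204], [396, 253], [322, 267], [306, 216]]
[0.6408 0.1064 0.09  ]
[ 0.6624 -0.042   0.09  ]
[ 0.507  -0.0663  0.09  ]
[0.4842 0.082  0.09  ]
```

View pics/crop0.png

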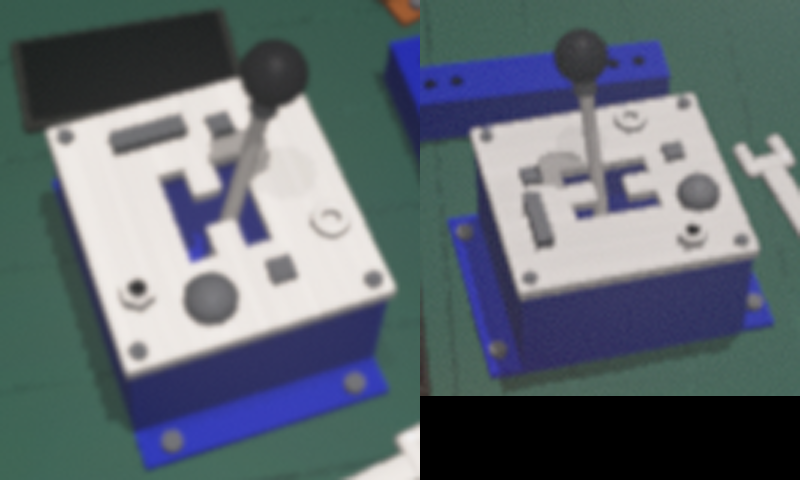

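```bash
cat >> h.py <<'E'
C=np.array([.5736,.0200]); YAW=.148
R=np.array([[np.cos(YAW),-np.sin(YAW)],[np.sin(YAW),np.cos(YAW)]])
def sel(P): return R.T@(np.array(P[:2])-C)
def wor(x,y): return C+R@[x,y]
E
python3 - <<'E'
from h import *
a,b=load('scene'),load('side')
k,e=meet(a,(346,249.3),b,(341.4,192.3)); print(k.round(4),e.round(4),'sel',sel(k).round(4), 'len',np.linalg.norm(np.r_[sel(k),k[2]-.015]))
for n,d,u in(('stud',a,(255+210/3,225+298/3)),('bar',a,(255+148/3,225+135/3)),('stud',b,(290+698*.0+ (698-420)/3.167,175+192/3.167))): print(n,(sel(onz(d,u,.1))).round(4))
Rt=cv2.Rodrigues(get_state()['tool_rot'])[0]; print(Rt.round(3))
for p in((-.06,.037),(0,.037),(.05,-.037)): print(p,wor(*p).round(4))
E
```

```text
[0.5564 0.053  0.1826] 0.0024 sel [-0.0121  0.0351] len 0.17165443705592148
stud [ 0.0574 -0.0216]
bar [-0.0519 -0.0207]
stud [ 0.0531 -0.0274]
[[ 0.433  0.901 -0.001]
 [ 0.901 -0.433 -0.002]
 [-0.002  0.    -1.   ]]
(-0.06, 0.037) [0.5088 0.0477]
(0, 0.037) [0.5681 0.0566]
(0.05, -0.037) [ 0.6285 -0.0092]
```

Call:
carry_out --motion '[[[0,0,0.05],0],[[0.02,-0.03,0.06],0.05],[[0.223,-0.539,0.06],0.596],[[0.223,-0.539,0.06],0.596],[[0.223,-0.539,0.06],0.596],[[0.223,-0.539,0.06],0.596],[[0.223,-0.539,0.06],0.596],[[0.223,-0.539,0.06],0.596],[[0.223,-0.539,0.06],0.596],[[0.223,-0.539,0.06],0.596],[[0.223,-0.539,0.06],0.596],[[0.223,-0.539,0.06],0.596],[[0.223,-0.539,0.06],0.596],[[0.223,-0.539,0.06],0.596],[[0.223,-0.539,0.06],0.596],[[0.223,-0.539,0.06],0.596],[[0.223,-0.539,0.06],0.596],[[0.223,-0.539,0.06],0.596],[[0.223,-0.539,0.06],0.596],[[0.223,-0.539,0.06],0.596]]' --grip 1

```text
time: 2.1
position: [0.5044, 0.0474, 0.2826]
tool_rot: [2.05, 2.381, 0.0]
ft_force: [-0.2, -0.5, -0.1]
grip_width: 0.003
```

Closed and above the start point. Next I'll lower it and check clearance and the knob with pictures.

Call:
carry_out --motion '[[[0,0,-0.03],0],[[0,0,-0.06],0],[[0,0,-0.09],0],[[0,0,-0.12],0],[[0,0,-0.122],0],[[0,0,-0.122],0],[[0,0,-0.122],0]]'

```text
time: 2.8
position: [0.5057, 0.0472, 0.1624]
tool_rot: [2.05, 2.379, 0.004]
ft_force: [-0.5, -0.8, 0.6]
grip_width: 0.006
```

```bash
cat >> h.py <<'E'
def both(fn):
    a=shot('scene')['pixels'][195:355,245:405]; b=shot('side')['pixels'][145:285,280:420]
    c=np.hstack([cv2.resize(a,(400,400),interpolation=cv2.INTER_CUBIC),cv2.resize(b,(400,400),interpolation=cv2.INTER_CUBIC)])
    cv2.imwrite('pics/'+fn,c)
    s=get_state(); print(s['time'],s['position'].round(4),'sel',sel(s['position']).round(4),s['ft_force'].round(1))
def knob(us,uv):  # crop pixels -> knob
    a,b=load('scene'),load('side')
    k,e=meet(a,(245+us[0]/2.5,195+us[1]/2.5),b,(280+(uv[0]-400)/2.857,145+uv[1]/2.857))
    print('knob',k.round(4),'gap',e.round(4),'sel',sel(k).round(4))
E
python3 -c "
from h import *
both('c1.png')"
```

```text
2.9 [0.5057 0.0471 0.1625] sel [-0.0631  0.0368] [ 0.  -0.9  0.2]
```

View pics/c1.png

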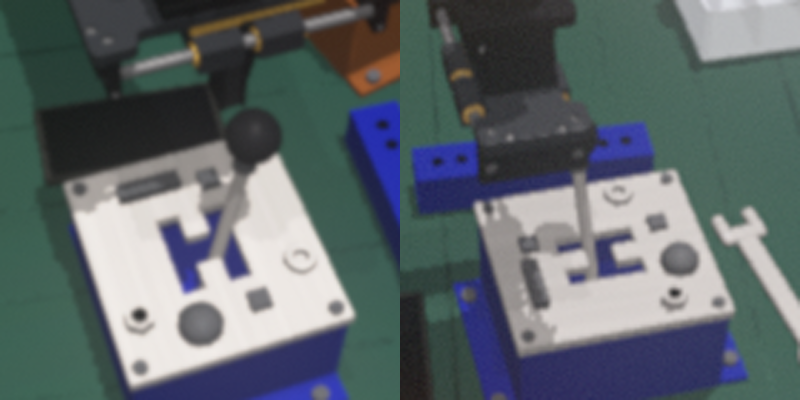

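The closed fingers stand behind the knob at scene crop (252,135); the dome and bar match what I found before. I'll push along +x by 34 mm to neutral.

Call:
carry_out --motion '[[[0.01,0.0015,0],0],[[0.016,0.0024,0],0],[[0.02,0.003,0],0],[[0.024,0.0036,0],0],[[0.028,0.0042,0],0],[[0.031,0.0046,0],0],[[0.0336,0.005,0],0],[[0.0336,0.005,0],0]]'

```text
time: 3.7
position: [0.5382, 0.0518, 0.1605]
tool_rot: [-2.051, -2.38, 0.0]
ft_force: [-1.9, -0.8, 1.0]
grip_width: 0.003
```

```bash
python3 -c "
from h import *
both('c2.png')"
```

```text
3.8 [0.538  0.0518 0.1605] sel [-0.0305  0.0367] [-2.1 -0.7  1.2]
```

View pics/c2.png

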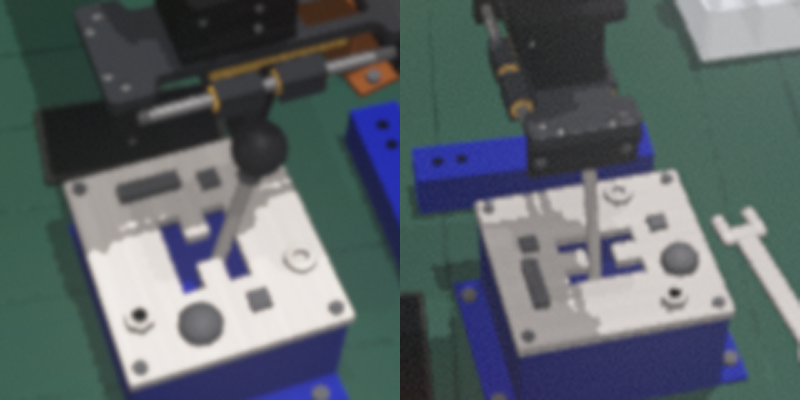

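```bash
cat >> h.py <<'E'
def k1(u,z=.181):
    d=load('scene'); return sel(onz(d,(245+u[0]/2.5,195+u[1]/2.5),z)).round(4)
E
python3 -c "
from h import *
print(k1((252,135)),k1((259,148)))
for p in [(-.002,.085),(-.03,.06),(-.055,.037),(-.055,.06)]: print(p,wor(*p).round(4))"
```

```text
[-0.0149  0.0366] [-0.0042  0.0371]
(-0.002, 0.085) [0.5591 0.1038]
(-0.03, 0.06) [0.5351 0.0749]
(-0.055, 0.037) [0.5137 0.0485]
(-0.055, 0.06) [0.5104 0.0712]
```

Call:
carry_out --motion '[[[0.002,0.0003,0],0],[[0.004,0.0006,0],0],[[0.004,0.0006,0],0],[[-0.008,-0.0012,0],0],[[-0.0193,-0.0029,0],0],[[-0.0193,-0.0029,0],0],[[-0.0267,0.0469,0],0],[[-0.0267,0.0469,0],0],[[-0.0267,0.0469,0],0],[[-0.01,0.0495,0],0],[[0.0218,0.0541,0],0],[[0.0218,0.0541,0],0],[[0.0218,0.0541,0],0]]'

```text
time: 5.1
position: [0.56, 0.1048, 0.1602]
tool_rot: [2.053, 2.378, -0.002]
ft_force: [-0.1, 0.9, 0.3]
grip_width: 0.009
```

```bash
python3 -c "
from h import *
both('c3.png')"
```

```text
5.2 [0.5593 0.1051 0.1604] sel [-0.0016  0.0863] [-0.7 -0.3  0.3]
```

View pics/c3.png

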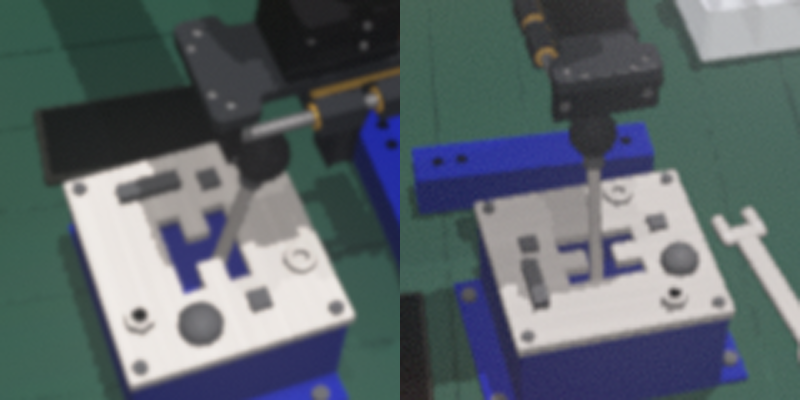

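```bash
python3 -c "
from h import *
knob((264,155),(593,135)); print(k1((264,155)))
p=get_state()['position']
for z in (0,.019,.04,.07): q=p+[0,0,z]; print((proj(load('scene'),q)-[245,195])*2.5,(proj(load('side'),q)-[280,145])*2.857+[400,0])
a=load('scene')['pixels'][60:300,230:470]; b=load('side')['pixels'][20:260,240:480]
c=np.hstack([cv2.resize(a,(400,400)),cv2.resize(b,(400,400))]); cv2.imwrite('pics/c4.png',c)
"
```

```text
knob [0.5694 0.0573 0.1782] gap 0.0034 sel [0.0014 0.0375]
[0.0018 0.0381]
[[331.00684531 150.48983306]] [[569.95635976 108.42839843]]
[[334.14454359 132.2995841 ]] [[570.45595443  89.22219792]]
[[337.76070006 111.29352555]] [[571.01941567  67.48200902]]
[[343.21606133  79.517763  ]] [[571.84550568  35.45536034]]
```

View pics/c4.png

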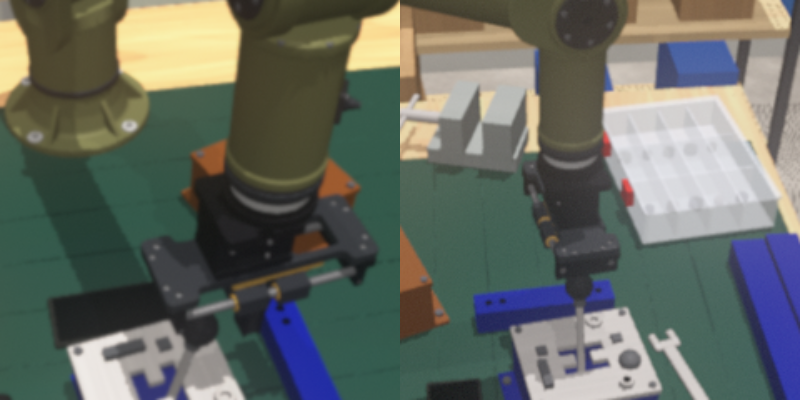

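Knob at selector (+1.5, +37.5) mm, so it is aligned with the neutral channel. The fingers are clear on its left, and I'll push it across.

Call:
carry_out --motion '[[[0.0045,-0.0095,0],0],[[0.006,-0.0194,0],0],[[0.0074,-0.0293,0],0],[[0.0089,-0.0392,0],0],[[0.0104,-0.0491,0],0],[[0.0119,-0.059,0],0],[[0.013,-0.0669,0],0],[[0.0141,-0.0738,0],0],[[0.0149,-0.0797,0],0],[[0.0149,-0.0797,0],0]]'

```text
time: 6.2
position: [0.5748, 0.0248, 0.1603]
tool_rot: [2.053, 2.378, -0.001]
ft_force: [0.4, 0.8, 0.8]
grip_width: 0.004
```

```bash
python3 -c "
from h import *
both('c5.png')"
```

```text
6.3 [0.5744 0.0256 0.16  ] sel [0.0017 0.0055] [0.7 1.4 0.4]
```

View pics/c5.png

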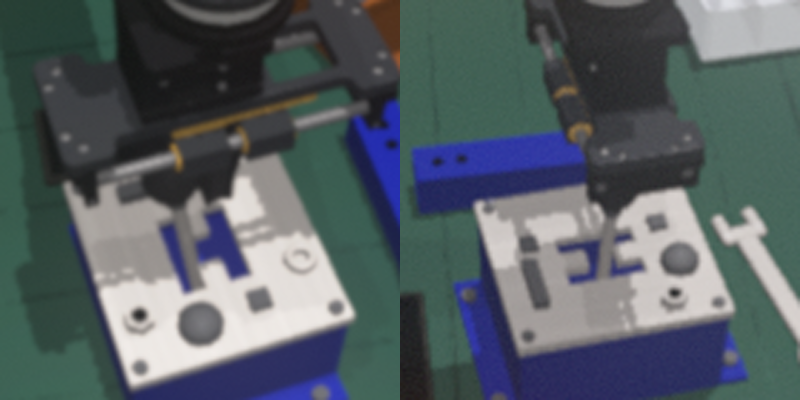

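The lever foot now leans towards the right track (rod at scene crop (188,260)). I'll push a little further to seat it in that track.

Call:
carry_out --motion '[[[0.0004,-0.003,0],0],[[0.0009,-0.006,0],0],[[0.0009,-0.006,0],0],[[0.0009,-0.006,0],0]]'

```text
time: 6.7
position: [0.5753, 0.0204, 0.1602]
tool_rot: [-2.05, -2.379, 0.001]
ft_force: [-0.5, 2.5, -0.8]
grip_width: 0.005
```

```bash
python3 - <<'E'
from h import *
both('c6.png')
d=load('scene')
# rod centre line just above plate (grey rod over blue/white): predicted pixel lines for cross = -.16,-.19,-.22,-.25 with shift 0
for c in(-.16,-.19,-.22,-.25):
    t=np.tan(c); P=[np.r_[wor(0,t*(z-.015)),z] for z in(.1,.12,.18)]
    print(c,((proj(d,P)-[245,195])*2.5).round(0).tolist())
E
```

```text
6.8 [0.5754 0.0204 0.1604] sel [0.0019 0.0001] [ 0.1  1.9 -1.2]
-0.16 [[183.0, 246.0], [178.0, 231.0], [162.0, 182.0]]
-0.19 [[179.0, 247.0], [173.0, 233.0], [154.0, 184.0]]
-0.22 [[175.0, 248.0], [168.0, 234.0], [146.0, 186.0]]
-0.25 [[171.0, 250.0], [163.0, 235.0], [138.0, 188.0]]
```

View pics/c6.png

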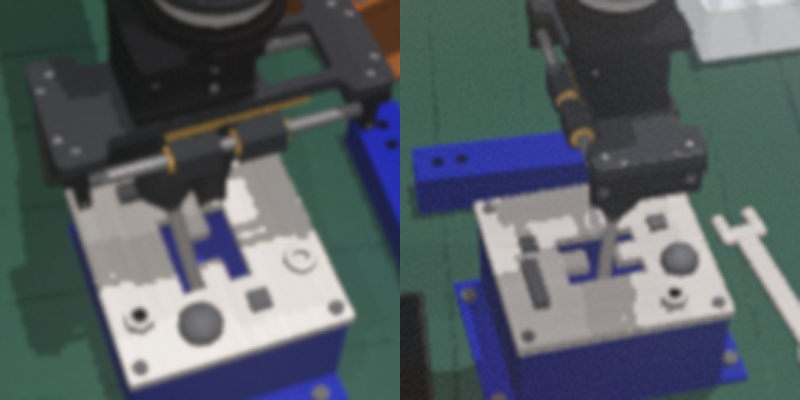

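Rod fits cross ≈ -0.15, so it needs about 12 mm more.

Call:
carry_out --motion '[[[0.0004,-0.003,0],0],[[0.0009,-0.006,0],0],[[0.0013,-0.009,0],0],[[0.0018,-0.012,0],0],[[0.0018,-0.012,0],0],[[0.0018,-0.012,0],0]]'

```text
time: 7.4
position: [0.5776, 0.0079, 0.1607]
tool_rot: [2.051, 2.379, -0.0]
ft_force: [-0.3, 1.2, -0.4]
grip_width: 0.004
```

Call:
carry_out --motion '[[[-0.003,0.02,0],0],[[-0.0063,0.042,0],0],[[-0.0063,0.042,0],0],[[-0.0369,0.0375,0],0],[[-0.0676,0.0329,0],0],[[-0.0676,0.0329,0],0],[[-0.0676,0.0329,0],0],[[-0.0626,0.0,0],0],[[-0.0577,-0.0333,0],0],[[-0.0577,-0.0333,0],0],[[-0.0577,-0.0333,0],0]]'

```text
time: 8.5
position: [0.5209, -0.0263, 0.1608]
tool_rot: [2.053, 2.376, 0.0]
ft_force: [0.1, 0.8, -0.2]
grip_width: 0.007
```

```bash
python3 -c "
from h import *
both('c7.png')"
```

```text
8.6 [ 0.5204 -0.0243  0.1606] sel [-0.0592 -0.0359] [-0.8  0.6 -0.8]
```

View pics/c7.png

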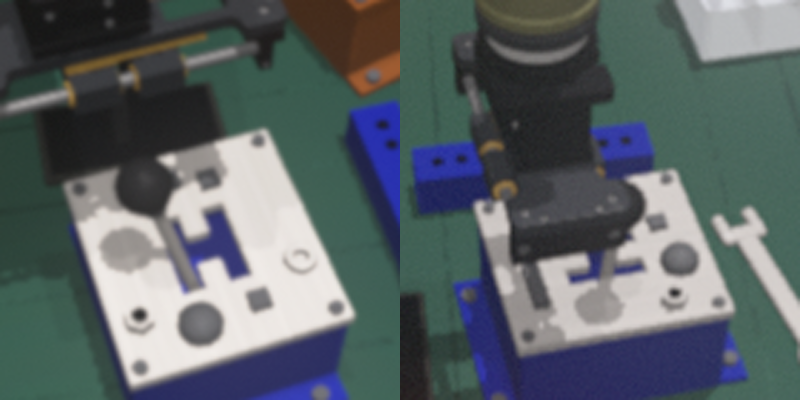

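Knob at scene crop (144,186), matching cross ≈ -0.22 at x ≈ 0: it is in the right track. I'll push along +x towards the stud.

Call:
carry_out --motion '[[[0.01,0.0015,-0.006],0],[[0.02,0.003,-0.006],0],[[0.028,0.0042,-0.006],0],[[0.034,0.0051,-0.006],0],[[0.04,0.006,-0.006],0],[[0.046,0.0069,-0.006],0],[[0.052,0.0078,-0.006],0],[[0.058,0.0087,-0.006],0],[[0.064,0.0096,-0.006],0],[[0.07,0.0105,-0.006],0],[[0.0762,0.0114,-0.006],0],[[0.0762,0.0114,-0.006],0],[[0.0762,0.0114,-0.006],0]]'

```text
time: 9.9
position: [0.5964, -0.0138, 0.1546]
tool_rot: [2.051, 2.379, 0.0]
ft_force: [-1.2, -0.7, -0.4]
grip_width: 0.003
```

Call:
carry_out --motion '[[[0.002,0.0003,0],0],[[0.004,0.0006,0],0],[[0.004,0.0006,0],0],[[0.004,0.0006,0],0]]'

```text
time: 10.3
position: [0.5999, -0.0131, 0.1545]
tool_rot: [-2.051, -2.38, 0.0]
ft_force: [-2.1, -0.8, -1.8]
grip_width: 0.005
```

Call:
carry_out --motion '[[[0.002,0.0003,0],0],[[0.002,0.0003,0],0],[[0.002,0.0003,0],0]]'

```text
time: 10.6
position: [0.602, -0.0127, 0.1546]
tool_rot: [-2.051, -2.38, 0.0]
ft_force: [-2.0, -0.4, -1.5]
grip_width: 0.003
```

Call:
carry_out --motion '[[[0.002,0.0003,0],0],[[0.002,0.0003,0],0],[[0.002,0.0003,0],0]]'

```text
time: 10.9
position: [0.6034, -0.0126, 0.1543]
tool_rot: [-2.05, -2.379, 0.002]
ft_force: [-4.6, -1.7, -1.5]
grip_width: 0.005
```

Call:
carry_out --motion '[[[0.0015,0.0002,0],0],[[0.0015,0.0002,0],0],[[0.0015,0.0002,0],0]]'

```text
time: 11.2
position: [0.6041, -0.0125, 0.1541]
tool_rot: [-2.05, -2.378, 0.003]
ft_force: [-6.5, -1.1, -0.4]
grip_width: 0.005
```

Call:
carry_out --motion '[[[0.002,0.0003,0],0],[[0.002,0.0003,0],0],[[0.002,0.0003,0],0]]'

```text
time: 11.5
position: [0.6048, -0.0124, 0.1539]
tool_rot: [-2.049, -2.376, 0.006]
ft_force: [-10.9, -1.8, 0.5]
grip_width: 0.003
```

The force rises to 11 N with hardly any motion, so the lever is against its end stop. I'll back straight off, raise the arm and check.

Call:
carry_out --motion '[[[-0.01,-0.0015,0],0],[[-0.03,-0.0045,0],0],[[-0.06,-0.009,0],0],[[-0.08,-0.012,0.02],0],[[-0.1,-0.015,0.06],0],[[-0.11,-0.0165,0.1],0],[[-0.11,-0.0165,0.12],0],[[-0.11,-0.0165,0.12],0],[[-0.11,-0.0165,0.12],0]]'

```text
time: 12.4
position: [0.4986, -0.028, 0.2755]
tool_rot: [2.049, 2.378, 0.006]
ft_force: [0.6, -0.6, -0.3]
grip_width: 0.006
```

```bash
python3 - <<'E'
from h import *
both('c8.png')
d=load('scene');P=[.17*np.cos(.3)*np.tan(.3),-.037]
for s in(.2,.25,.3):
  for c in (-.19,-.25):
    z=.17/np.sqrt(1+np.tan(s)**2+np.tan(c)**2)
    P=np.r_[wor(z*np.tan(s),z*np.tan(c)),.015+z]
    print(s,c,((proj(d,P)-[245,195])*2.5).round(0),((proj(load('side'),P)-[280,145])*2.857+[400,0]).round(0))
E
```

```text
12.5 [ 0.4975 -0.0282  0.2737] sel [-0.0824 -0.0364] [-0.7  1.1  0.5]
0.2 -0.19 [[172. 229.]] [[661. 191.]]
0.2 -0.25 [[156. 235.]] [[665. 203.]]
0.25 -0.19 [[177. 242.]] [[672. 190.]]
0.25 -0.25 [[161. 247.]] [[676. 202.]]
0.3 -0.19 [[182. 255.]] [[683. 190.]]
0.3 -0.25 [[166. 260.]] [[686. 202.]]
```

View pics/c8.png

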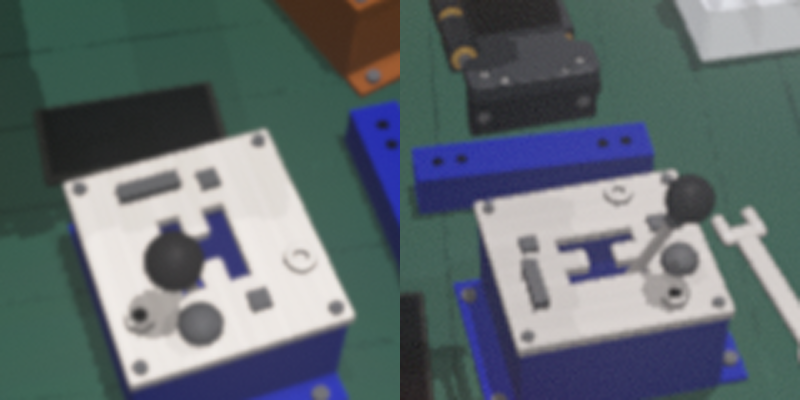

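Knob at scene crop (174,261) and side crop (690,198). Both match shift ≈ 0.30, cross ≈ -0.22, fully home at the stud. The nut, bearing, phone and tube have not moved, and the robot is clear.

```bash
python3 -c "
from h import *
print(ticket.close_job())"
```

```text
the job is handed in; nothing more can be done
None
```

The lever is fully home in the right-hand slot marked by the round stud, and I handed the job in at about 12.5 s of the 56 s allowed.

With the fingers closed, I pushed the lever forward in the left track to neutral. I then pushed it across to the right track, and forward until it met the end stop. It never entered the bar's slot.

- **Lever position:** in the last picture the knob agrees in both camera views with shift ≈ +0.30 and cross ≈ -0.22, which is the end of that slot. Against the stop the push force rose to about 11 N with almost no further movement.
- **Loose parts:** the nut, bearing, tube, phone and wrench looked unmoved in the final crops. The screwdriver was outside those crops, so I didn't recheck it; the fingers stayed at least 0.15 m above the bench and did not pass over it.
- **Robot:** the arm is clear of everything. The gripper's body hid the knob in some views during the moves, so there I judged the lever by its rod or by the other camera.

No check failed or disagreed by more than about 3 mm.

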